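# Put a battery pack away in a chest with a folding lid stay

### The arm

A 6-joint arm with a two-finger parallel gripper is mounted at the origin on the work surface. World frame = base frame: x ahead of the robot, y to its left, z up, the work surface at z = 0. Lengths are in m, angles in rad, forces in N, time in s.
With the tool pointing down it reaches from about 0.375 to 0.75 m from the base axis. Payload 9 kg.
Tool frame: the origin (TCP) lies at the very end of the fingers, on their centre line; the grasp point (between the pads) lies 19 mm behind it; z points along the fingers, y is the direction in which the jaws open and shut (so a half turn about z gives the same grasp; the last joint's range is limited). The gripper opens to 85 mm and grips with 20 to 120 N. Pads are 22 mm wide; open, the fingers measure 114 mm over their backs; the gripper's body (76 mm by 85 mm) begins 54 mm behind the grasp point. The pads swing forward as they close: fully open they stand 13 mm farther back than shut.
Start: joints at [-1.493, 0.104, 0.097, 1.564, 0, 1.353], TCP at [0.175, -0.574, 0.231] pointing down, gripper open.
Joint ranges: [-2.99, 2.99], [-0.84, 1.86], [-1.1, 1.16], [-1.84, 2.11], [-1.51, 1.56], [-3.14, 3.14]. Speed limits (rad/s): [2.22, 2.22, 2.57, 3.14, 3.14, 3.14].

### API

Orientations are given as a unit quaternion [x, y, z, w].
In Python, from cell import bot gives the robot as it stands.
- The arm moves only by the shell command python3 -m handwheel 'ROWS' [FORCE]. ROWS is text: rows parted by semicolons, each of 7 numbers parted by spaces: the shift along the tool's x, y, z scaled (see below), then the turn, a rotation vector about the tool's x, y, z scaled (see below), then the gripper command: -1 is fully open, 1 is shut, values between are in proportion. A call has 1 to 20 rows; each row is the pose to reach, as a shift and turn from the pose commanded when the call began, along the tool's axes at that moment; what a row does not reach only later rows make up. The controller multiplies each number of a shift by 0.1 m and each number of a turn by 90 degrees. A row lasts 1/12 s, in which the tool goes at most 41.7 mm and 7.16 degrees, less where a joint would pass 70% of its speed; a pose out of reach is approached as far as the arm can. A call with a number of a shift or a turn outside -1 to 1 is refused whole. A call with a gripper value outside its range is refused whole. The fingers move at their own pace and stop on an object; FORCE is the grip in N (left out, the last holds). Time passes only in rows, so rows that repeat a pose let the fingers close. It gives the time, the measured TCP pose, the force and the opening at its end, in the units of the state.
- bot.observe(): the state, without advancing time (a new reading comes with each control period).
- bot.get_image(name): name is "side" or "top" or "wrist"; returns a dict with "color" (480x640x3 uint8, red, green, blue), "depth" (480x640 float32, m along the optical axis (not along the pixel's ray), 0 where there is no reading), "vfov" (degrees; the focal length in pixels is half the picture's height over the tangent of half this angle, whatever the lens; pixels are square), "cx", "cy" (the principal point, pixels), "R" (3x3) and "t" (3): a world point X has camera coordinates R X + t. Camera axes: x right, y down, z forward; pixel columns grow to the right and rows downward; lengths in m; the calibration is good to about 2 mm. A picture is of the moment at which its call begins.
- bot.finish_job(): hands the job in, once; it reports no verdict.
The state is a dict: "time_s": time; "joints": joint angles; "joint_vel": joint speeds; "joint_efforts": joint torques, N m; "tcp_pos": TCP position; "tcp_rot": TCP orientation; "wrist_force": force on the tool from outside, world axes, zero at the start; "moment": the same for the moment, N m; "width": finger opening in m.
Only numpy, scipy, OpenCV 4.12 (cv2) and the standard library are available. Lean on these libraries where they do the work, as an engineer would, in place of code of your own. Each camera call takes 0.05 s, during which the arm holds its last target. There are 200 camera calls.

### The job

Put the small yellow-and-black battery pack away in the blue tool chest. Raise the lid until its folding stay locks and let go of it, set the pack gently upright on the mat in the large bay, then push the stay's red elbow pad to break the joint and lower the lid in hand until it is fully shut. Do not force the lid against the stay (its clamped bracket must not slip), do not let the lid slam, and leave everything else on the bench alone.

Things in the scene. Friction and masses are not known exactly. Their poses are not given: they have to be found in the camera images.
- chest: blue steel tool chest, fixed to the bench, 200 (x) x 280 (y) x 110 mm high, walls 5, open on top under the lid. Origin: centre of its underside; x points from its front (latch side, nearest the robot) to the hinge side, y to its left. A divider (75 high) at y = -62 parts the narrow stay bay (right, -y) from the large bay (y -58 to +135, x -95 to +95)
- bay (a point): point on top of the black rubber mat in the large bay, at mid-width, 35 mm in front of the bay's centre; the mat top is 45 above the bench, 65 below the rim; axes as the chest's
- lid (a joint): lid angle, rad: 0 shut, growing as it opens. Lid 200 x 280 x 8 mm, 0.5 to 0.7 kg, hinged on the chest's far rim. The stay stops it dead and locks somewhere between 1.27 and 1.52, differently each time (adjustable bracket). The hinge is stiff: the lid stays where it is left above about 1.0 rad and falls shut when left below about 0.7
- lid_grip (a point): middle of the lid's black bar handle: round, 10 mm thick, 110 long, parallel to the hinge (y), in the lid's plane 38 in front of its front edge (finger gap 33), 238 from the hinge line and 4 above the lid's underside. Axes turn with the lid: x from front edge to hinge, z out of the top. The bar can turn in a grip. About 20 N up or down against the straight or locked stay slips the bracket
- lid_hinge (a point): middle of the hinge line, 100 mm behind the chest's centre, 110 above the bench; axes as the lid's
- stay_elbow (a joint): turn of the elbow of the two-link steel stay (links 79 mm) inside the chest's right side, rad: near 0 with the lid shut, 2.12 with links in line, 2.32 at its stop, locked over centre (a light spring snaps it there once the lid is raised fully). Pushed back under about 1.5 it is broken and stays so, the lid still up
- elbow_pad (a point): centre of the red round pad at the stay's elbow: a cylinder 16 mm thick, 44 long, axis (y) parallel to the hinge, centred 40 inside the chest's right outer face. Locked, it is about 20 to 35 above the rim and 80 to 100 in front of the hinge. Pushing it down and toward the hinge (away from the robot) by 25 to 35 breaks the joint for good, with about 3 to 6 N
- stay_bracket (a point): the stay's lower pivot on its dark clamped bracket, in a slotted track on the inside of the chest's right wall, 80 mm above the bench; it must not slip by more than 3 mm
- pack: battery pack, 76 long (x) x 48 wide (y) x 42 high, black below and yellow above, with a black rail 56 x 26 x 10 on top (52 in all), about 0.42 kg. Origin: centre of its underside, z up
- tape_measure: orange round tape measure, about 70 across, 30 high, lying flat; origin under its centre. Leave alone
- meter: red handheld multimeter, 130 x 70 x 35, lying on its back; origin under its centre. Leave alone
- drill: yellow and black cordless drill standing on its own battery, about 210 high; origin under the centre of its battery. Leave alone
- mug: white mug, 80 across, 95 high; origin under its centre. Leave alone
- screwdriver: orange-handled screwdriver, 200 long along x; origin under its middle. Leave alone
- wrench: steel wrench, 200 long along x; origin under its middle. Leave alone

How it is judged:
On the way, in this order (a step that is already met when the one before it is completed fails the run):
1. the lid is up, the stay is locked over centre and the lid has been let go (value of joint stay_elbow above 2.22 rad and contact force between the fingers and lid below 0.1 N), for 0.2 s.
2. the pack stands upright, let go and at rest, on the mat in the large bay, the stay still locked (value of joint stay_elbow above 2.22 rad and x of pack in the frame of chest between -0.085 and 0.085 m and y of pack in the frame of chest between -0.055 and 0.13 m and z of pack in the frame of chest between 0.035 and 0.055 m and angle between pack's own z axis and vertical below 0.2 rad and contact force between the fingers and pack below 0.1 N and linear speed of pack below 0.05 m/s), for 0.1 s.
3. the stay's elbow is broken (folded back) with the lid still up (value of joint stay_elbow below 1.95 rad and value of joint lid above 0.5 rad), for 0.05 s.
At the end, for the whole second after the job is handed in: the lid is fully shut (within 0.03 rad) and at rest, and the pack stands upright (within 0.2 rad) and at rest on the mat in the large bay (value of joint lid below 0.03 rad and velocity of joint lid above -0.05 rad/s and x of pack in the frame of chest between -0.085 and 0.085 m and y of pack in the frame of chest between -0.055 and 0.13 m and z of pack in the frame of chest between 0.035 and 0.055 m and angle between pack's own z axis and vertical below 0.2 rad and linear speed of pack below 0.05 m/s); the robot touches nothing.
It fails at once if the stay's bracket is forced: it slips by more than 3 mm (distance of stay_bracket from where it was at the start of the episode above 0.003 m).
It fails at once if the lid slams: it shuts faster than 2 rad/s over its last 0.3 rad (value of joint lid below 0.3 rad and velocity of joint lid below -2 rad/s).
It fails at once if the pack is dropped or thrown: faster than 0.5 m/s while the fingers do not touch it (contact force between the fingers and pack below 0.1 N and linear speed of pack above 0.5 m/s).
It fails at once if another thing on the bench is moved by more than 20 mm (distance of any of tape_measure, meter, drill, mug, screwdriver, wrench from where it was at the start of the episode above 0.02 m).
It also fails if it takes over 72 s, if anything falls off the work surface, if the arm or the gripper's body presses on something with over 40 N, if the wrist force passes 120 N, or if a joint passes its speed limit or range.

## Working session

There is one attempt and no reset: what is moved stays moved. The work goes in short steps, Python scripts to look and compute and a shell command to move; the robot and the scene stay as the last step left them, time stands still between calls to the robot, and variables do not carry over. Pictures are saved under pics/ and viewed, about 8 in all and at most 12, crops included, and the job is handed in when it is done.

```bash
mkdir -p pics; ls
cat > h.py <<'E'
import numpy as np,cv2
from cell import bot
from scipy.spatial.transform import Rotation as R
def grab(n,f):
    d=bot.get_image(n); np.savez(''+f+'.npz',**d); cv2.imwrite('pics/'+f+'.png',d['color'][...,::-1]); return d
def cloud(d):
    f=240/np.tan(np.radians(d['vfov'])/2); v,u=np.mgrid[:480,:640]; z=d['depth']
    c=np.stack([(u-d['cx'])/f*z,(v-d['cy'])/f*z,z],-1)
    return (c-d['t'])@d['R']   # R^T (c-t)
def rel(p,rot=None):
    """rows numbers for target TCP pos p, and tool rotation matrix rot, from present measured pose"""
    s=bot.observe(); T=R.from_quat(s['tcp_rot'])
    a=T.inv().apply(np.array(p)-s['tcp_pos'])/0.1
    b=np.zeros(3) if rot is None else (T.inv()*rot).as_rotvec()/(np.pi/2)
    print('rel',a.round(3),b.round(3))
E
python3 - <<'E'
from h import *
for n in('side','top'):
    d=grab(n,n+'0'); print(n,d['vfov'],d['cx'],d['cy'],d['R'].round(3).tolist(),d['t'].round(3))
s=bot.observe();print(s)
a=np.hstack([cv2.imread('pics/top0.png')]);
E
```

```text
pics
side 49.298658454680165 317.60036387060285 244.49207670293853 [[-0.918, -0.396, 0.013], [-0.264, 0.587, -0.765], [0.295, -0.706, -0.644]] [0.478 0.24  1.267]
top 44.16648618384176 318.6047352003791 231.6751148065049 [[-0.008, -1.0, -0.008], [-0.992, 0.009, -0.123], [0.123, 0.007, -0.992]] [-0.026  0.542  1.542]
{'time_s': 0.1, 'joints': array([-1.49271686e+00,  1.04621557e-01,  9.65455926e-02,  1.56389020e+00,
        1.05320136e-05,  1.35308085e+00]), 'joint_vel': array([-0.0014956 , -0.0007206 ,  0.00045629,  0.00176565,  0.00140341,
        0.00064096]), 'joint_efforts': array([ 5.76908060e-03, -5.58207929e+01,  5.04718101e+01,  1.31260324e-02,
       -3.46449078e-04, -1.70438562e-05]), 'tcp_pos': array([ 0.17488019, -0.57364237,  0.23060984]), 'tcp_rot': array([ 9.89082921e-01,  1.47358860e-01,  4.60579542e-05, -5.83127608e-04]), 'wrist_force': array([ 0.70068867, -0.21481253,  0.41964444]), 'moment': array([-0.04756077, -0.00734848, -0.07177431]), 'width': 0.08534988143797911}
```

View pics/top0.png

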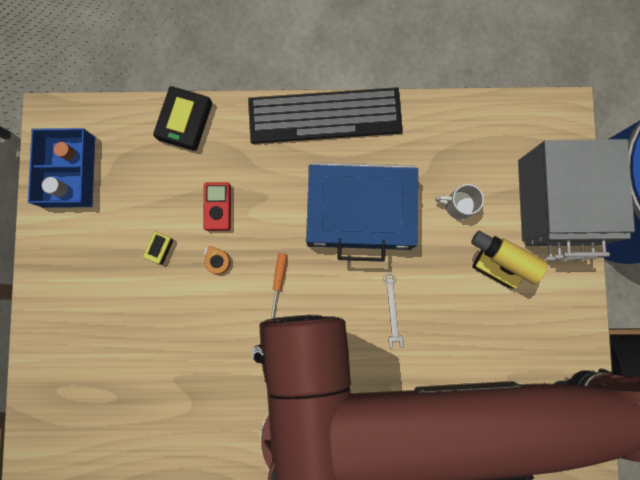

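View pics/side0.png

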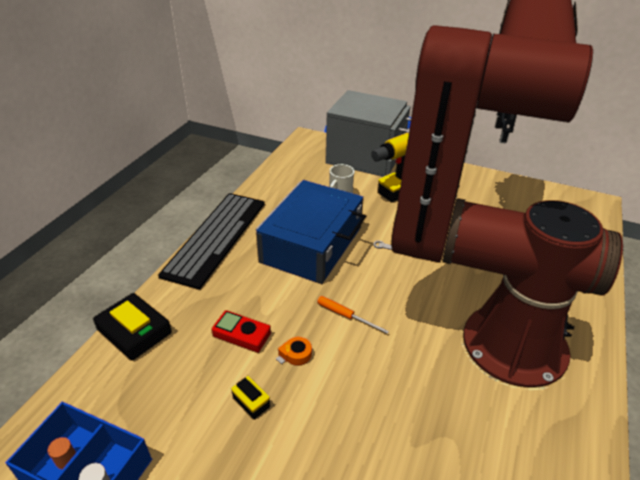

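The top view shows the chest lid at px (307–418, 165–247), the handle bar at about (361, 258) and the pack at about (158, 248). The charger at (183, 118) is a decoy. In the side view the pack is at (251, 396).

Run:
```python
from h import *
d=dict(np.load('top0.npz')); P=cloud(d); C=d['color'].astype(int)
def box(m,name):
    q=P[m]; r=cv2.minAreaRect((q[:,:2]*1000).astype(np.float32)); print(name,len(q),[np.round(x,1) for x in r],'z',np.percentile(q[:,2],[5,50,95]).round(3))
def win(u0,u1,v0,v1):
    m=np.zeros((480,640),bool); m[v0:v1,u0:u1]=1; return m
z=P[...,2]
lid=win(300,425,160,252)&(z>.11)&(z<.125)&(C[...,2]>C[...,0]+30); lid=cv2.morphologyEx(lid.astype(np.uint8),cv2.MORPH_OPEN,np.ones((5,5)))>0
box(lid,'lid')
h=win(330,392,250,268)&(z>.09); box(h,'handle')
pk=win(140,178,226,270); 
box(pk&(z>.032),'pack>32'); box(pk&(z>.046),'rail'); 
for n,w in(('tape',(198,235,240,280)),('meter',(195,240,175,235)),('sd',(265,295,245,330)),('wr',(380,408,268,352)),('mug',(430,490,180,222)),('drill',(465,550,225,295))):
    m=win(*w)&(z>.012 if n not in('wr','sd')else z>.004); box(m,n)
# side pack
d=dict(np.load('side0.npz')); P=cloud(d); z=P[...,2]; box(win(225,280,365,425)&(z>.032),'side pack');box(win(225,280,365,425)&(z>.046),'side rail')
```

```text
lid 7073 [array([ 600.8, -143.1]), array([277.7, 199.7]), np.float64(87.6)] z [0.113 0.119 0.123]
handle 244 [array([443.6, -98.8]), array([ 88.6, 203.3]), np.float64(35.8)] z [0.112 0.118 0.125]
pack>32 529 [array([419.8, 194.7]), array([492.8,  75.8]), np.float64(67.6)] z [0.036 0.045 0.055]
rail 240 [array([417.2, 193.4]), array([488.2,  72.6]), np.float64(67.2)] z [0.047 0.051 0.057]
tape 538 [array([415.3, 115.9]), array([343.7,  65. ]), np.float64(67.7)] z [0.023 0.03  0.036]
meter 1306 [array([490. , 147.3]), array([455.9, 128.4]), np.float64(37.5)] z [0.027 0.035 0.044]
sd 1035 [array([411.2,  36.1]), array([199. , 156.5]), np.float64(0.2)] z [0.004 0.025 0.693]
wr 680 [array([ 337.5, -153.4]), array([222.7, 219.5]), np.float64(88.5)] z [0.004 0.007 0.013]
mug 753 [array([ 513.6, -234.2]), array([ 87.8, 499.1]), np.float64(30.8)] z [0.018 0.066 0.098]
drill 3209 [array([ 460.4, -336.5]), array([177. , 604.3]), np.float64(4.6)] z [0.035 0.191 0.212]
side pack 776 [array([314.4, 643.6]), array([ 75.1, 699.8]), np.float64(38.1)] z [0.037 0.044 0.055]
side rail 326 [array([314.5, 649.8]), array([ 55.1, 691.3]), np.float64(37.1)] z [0.048 0.053 0.056]
```

Run:
```python
from h import *
def run(f,L):
    d=dict(np.load(f)); P=cloud(d); z=P[...,2]
    for n,(u0,u1,v0,v1),lo,hi in L:
        m=np.zeros((480,640),bool); m[v0:v1,u0:u1]=1; m&=(z>lo)&(z<hi)&(d['depth']>0)
        q=P[m]; q=q[np.linalg.norm(q[:,:2]-np.median(q[:,:2],0),axis=1)<.16]
        r=cv2.minAreaRect((q[:,:2]*1000).astype(np.float32)); print(n,len(q),[np.round(x,1) for x in r],q.mean(0).round(4),np.percentile(q[:,2],[5,95]).round(3))
run('top0.npz',[('handle',(330,392,250,266),.09,.14),('pack',(140,178,226,270),.032,.07),('rail',(140,178,226,270),.047,.07),('tape',(198,235,240,280),.012,.1),('meter',(195,240,175,235),.015,.1),('sd',(265,295,245,330),.006,.05),('wr',(380,408,268,352),.005,.05),('mug',(430,490,180,222),.05,.12)])
run('side0.npz',[('pack',(225,280,365,425),.032,.07),('rail',(225,280,365,425),.047,.07)])
```

```text
handle 241 [array([ 470.6, -136.2]), array([118.1,  27.9]), np.float64(89.5)] [ 0.4663 -0.1385  0.118 ] [0.112 0.124]
pack 525 [array([503.9, 399.2]), array([50.6, 75.9]), np.float64(66.6)] [0.5036 0.3976 0.0454] [0.036 0.055]
rail 216 [array([504.6, 395.7]), array([46.6, 68.2]), np.float64(68.8)] [0.5083 0.3976 0.0517] [0.047 0.057]
tape 537 [array([467.7, 242.6]), array([68. , 65.5]), np.float64(71.3)] [0.4688 0.2416 0.0297] [0.023 0.036]
meter 1278 [array([615.7, 244.5]), array([130.3,  72.4]), np.float64(0.5)] [0.6142 0.242  0.0353] [0.028 0.043]
sd 473 [array([413.8,  75.2]), array([ 77.9, 192. ]), np.float64(90.0)] [0.4246 0.0764 0.0197] [0.007 0.029]
wr 532 [array([ 335.4, -228.6]), array([ 72.5, 219.2]), np.float64(88.6)] [ 0.3287 -0.2265  0.0081] [0.005 0.013]
mug 471 [array([ 624.9, -405.3]), array([104.6,  81.6]), np.float64(51.9)] [ 0.6177 -0.4091  0.0791] [0.054 0.098]
pack 764 [array([504.9, 401.8]), array([49. , 79.4]), np.float64(68.1)] [0.5003 0.4069 0.0459] [0.037 0.054]
rail 306 [array([504., 402.]), array([26.7, 65.3]), np.float64(68.4)] [0.5065 0.4021 0.0522] [0.049 0.056]
```

```bash
W="python3 -m handwheel"
$W '0 0 -0.2 0 0 -0.2 0.3;0 0 -0.2 0 0 -0.4 0.3;0 0 -0.2 0 0 -0.6 0.3;0 0 -0.2 0 0 -0.786 0.3;0 0 -0.2 0 0 -0.786 0.3;0 0 -0.2 0 0 -0.786 0.3;0 0 -0.2 0 0 -0.786 0.3;0 0 -0.2 0 0 -0.786 0.3;0 0 -0.2 0 0 -0.786 0.3;0 0 -0.2 0 0 -0.786 0.3;0 0 -0.2 0 0 -0.786 0.3' 
$W '0.3 0.18 0 0 0 0 0.3;0.6 0.36 0 0 0 0 0.3;0.9 0.54 0 0 0 0 0.3' >/dev/null
$W '0.3 0.18 0 0 0 0 0.3;0.6 0.36 0 0 0 0 0.3;0.9 0.54 0 0 0 0 0.3' >/dev/null
$W '0.3 0.18 0 0 0 0 0.3;0.6 0.36 0 0 0 0 0.3;0.9 0.54 0 0 0 0 0.3' >/dev/null
$W '0.3 0.18 0 0 0 0 0.3;0.6 0.36 0 0 0 0 0.3;0.9 0.54 0 0 0 0 0.3' >/dev/null
$W '0.3 0.18 0 0 0 0 0.3;0.6 0.36 0 0 0 0 0.3;0.9 0.54 0 0 0 0 0.3;0.9 0.54 0 0 0 0 0.3;0.9 0.54 0 0 0 0 0.3'
python3 - <<'E'
from h import *
c,s=np.cos(np.radians(-2.4)),np.sin(np.radians(-2.4))
rot=R.from_matrix(np.array([[-s,c,0],[c,s,0],[0,0,-1]]).T if 0 else np.column_stack([[-s,c,0],[c,s,0],[0,0,-1]]))
rel([.463,-.1375,.095],rot); o=bot.observe();print(o['width'],o['joints'].round(2),o['wrist_force'].round(1))
d=grab('wrist','w1'); P=cloud(d);z=P[...,2]; m=(z>.09)&(z<.135)&(d['depth']>0)&(P[...,0]<.485)&(P[...,0]>.43); q=P[m];print(len(q))
if len(q): print(q.mean(0),np.percentile(q,[3,50,97],axis=0).round(4))
E
```

```text
time_s: 1.02
tcp_pos: [0.1749, -0.5738, 0.2509]
tcp_rot: [0.72, 0.694, 0.0, -0.0]
wrist_force: [-1.1, 0.3, -0.1]
width: 0.0297
time_s: 2.43
tcp_pos: [0.4633, -0.1337, 0.2511]
tcp_rot: [0.721, 0.693, -0.0, -0.0]
wrist_force: [0.1, 0.1, 0.0]
width: 0.03
rel [-3.900e-02 -1.000e-03  1.561e+00] [-0.    -0.     0.001]
0.029982581753285886 [-0.55 -0.25 -0.2   1.62 -0.    1.06] [0.1 0.1 0. ]
2474
[ 0.46693768 -0.13351127  0.11864119] [[ 0.4586 -0.1945  0.1154]
 [ 0.4654 -0.1296  0.1189]
 [ 0.4828 -0.0801  0.1206]]
```

View pics/w1.png

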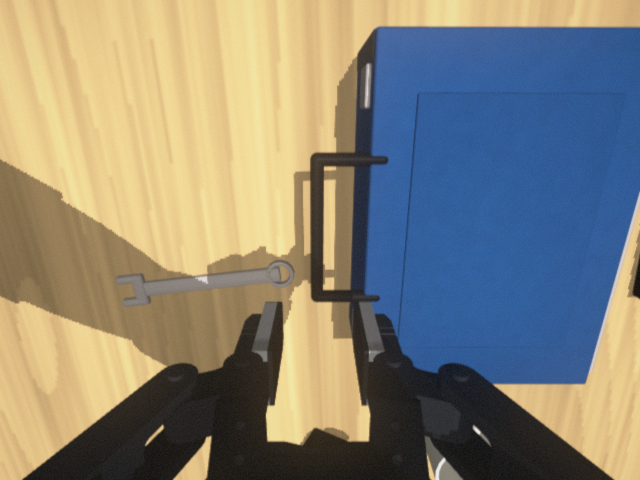

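The bar runs along px (317, 155–298), centred between the fingers (column 316). I'll measure it once from this picture, then descend and grip.

```bash
W="python3 -m handwheel"
python3 - <<'E'
from h import *
d=dict(np.load('w1.npz')); P=cloud(d);z=P[...,2]
m=np.zeros(z.shape,bool);m[152:302,308:327]=1;m&=(z>.1)&(z<.135)&(d['depth']>0)&(d['color'].max(-1)<70);q=P[m]
a=np.polyfit(q[:,1],q[:,0],1);print('bar',a,np.degrees(np.arctan(a[0])),np.percentile(q,[2,50,98],axis=0).round(4)); ym=(q[:,1].min()+q[:,1].max())/2; print(np.polyval(a,ym),ym)
m=(z>.11)&(z<.13)&(P[...,0]>.485)&(d['depth']>0)&(d['color'][...,2]>d['color'][...,0].astype(int)+40);q=P[m]
print('lid',cv2.minAreaRect((q[:,:2]*1000).astype(np.float32)))
E
$W '-0.04 0 0.3 0 0 0 0.3;-0.04 0 0.6 0 0 0 0.3;-0.04 0 0.9 0 0 0 0.3;-0.04 0 0.9 0 0 0 0.3'
```

```text
bar [0.04159007 0.46984833] 2.3815630678172766 [[ 0.4582 -0.1932  0.1169]
 [ 0.4639 -0.1394  0.1191]
 [ 0.4705 -0.081   0.1208]]
0.46412988203231115 -0.13749553317663976
lid ((601.4369506835938, -143.77027893066406), (277.47552490234375, 199.91702270507812), 87.52240753173828)
time_s: 2.82
tcp_pos: [0.4595, -0.1388, 0.1554]
tcp_rot: [0.723, 0.691, -0.001, -0.004]
wrist_force: [-0.5, 0.9, -0.8]
width: 0.0298
```

```bash
W="python3 -m handwheel"
$W '0 0.01 0.2 0 0 0 0.3;0 0.01 0.4 0 0 0 0.3;0 0.01 0.66 0 0 0 0.3;0 0.01 0.66 0 0 0 0.3;0 0.01 0.66 0 0 0 0.3'
$W '0 0 0 0 0 0 1;0 0 0 0 0 0 1;0 0 0 0 0 0 1;0 0 0 0 0 0 1' 40
python3 - <<'E'
from h import *
o=bot.observe();T=R.from_quat(o['tcp_rot']);print(o['tcp_pos'],T.as_matrix().round(3))
# arc table: hinge from chest centre (.6011,-.1435), yaw -2.45
c,s=np.cos(np.radians(-2.45)),np.sin(np.radians(-2.45)); ex=np.array([c,s])
g=np.array([.6011,-.1435])-.138*ex; print('bar est',g)
r=np.hypot(.238,.004);a0=np.arctan2(.004,.238)
for th in np.arange(.08,1.5,.08): print(round(th,2),'y',round((.238-r*np.cos(th+a0))*10,3),'z',round(-(r*np.sin(th+a0)-.004)*10,3))
E
```

```text
time_s: 3.23
tcp_pos: [0.463, -0.1398, 0.096]
tcp_rot: [0.722, 0.692, -0.0, -0.001]
wrist_force: [0.3, 0.1, 0.3]
width: 0.0297
time_s: 3.57
tcp_pos: [0.4624, -0.1402, 0.0976]
tcp_rot: [0.722, 0.692, -0.002, -0.0]
wrist_force: [-14.9, -1.1, 8.7]
width: 0.0088
[ 0.46242436 -0.14017198  0.09763157] [[ 0.041  0.999 -0.003]
 [ 0.999 -0.041 -0.002]
 [-0.002 -0.003 -1.   ]]
bar est [ 0.46322614 -0.13760084]
0.08 y 0.011 z -0.19
0.16 y 0.037 z -0.379
0.24 y 0.078 z -0.565
0.32 y 0.133 z -0.747
0.4 y 0.203 z -0.924
0.48 y 0.287 z -1.095
0.56 y 0.385 z -1.258
0.64 y 0.495 z -1.413
0.72 y 0.617 z -1.559
0.8 y 0.751 z -1.695
0.88 y 0.894 z -1.82
0.96 y 1.048 z -1.933
1.04 y 1.21 z -2.033
1.12 y 1.379 z -2.12
1.2 y 1.555 z -2.193
1.28 y 1.736 z -2.252
1.36 y 1.921 z -2.296
1.44 y 2.109 z -2.325
```

```bash
W="python3 -m handwheel"
$W '0 0 -0.09 0 0 0 1;0 0.01 -0.19 0 0 0 1;0 0.022 -0.285 0 0 0 1;0 0.037 -0.38 0 0 0 1;0 0.055 -0.47 0 0 0 1;0 0.078 -0.565 0 0 0 1;0 0.104 -0.656 0 0 0 1;0 0.133 -0.747 0 0 0 1;0 0.167 -0.836 0 0 0 1;0 0.203 -0.924 0 0 0 1;0 0.203 -0.924 0 0 0 1'
$W '0 0.041 -0.086 0 0 0 1;0 0.084 -0.171 0 0 0 1;0 0.132 -0.253 0 0 0 1;0 0.182 -0.334 0 0 0 1;0 0.236 -0.412 0 0 0 1;0 0.292 -0.489 0 0 0 1;0 0.352 -0.562 0 0 0 1;0 0.414 -0.635 0 0 0 1;0 0.48 -0.703 0 0 0 1;0 0.548 -0.771 0 0 0 1;0 0.548 -0.771 0 0 0 1'
python3 -c "
from h import *
rel([0,0,0]);o=bot.observe();print(o)"
```

```text
time_s: 4.48
tcp_pos: [0.4823, -0.141, 0.1908]
tcp_rot: [0.722, 0.692, -0.002, -0.0]
wrist_force: [-17.9, -2.8, 6.7]
width: 0.0083
time_s: 5.4
tcp_pos: [0.5372, -0.1433, 0.2704]
tcp_rot: [0.722, 0.692, -0.002, 0.001]
wrist_force: [-22.1, -0.2, 23.3]
width: 0.0081
rel [ 1.221 -5.425  2.702] [0. 0. 0.]
{'time_s': 5.4, 'joints': array([-0.49359941, -0.018593  ,  0.04248049,  1.6306499 , -0.00430535,
        1.11872949]), 'joint_vel': array([-0.00262274, -0.01993326, -0.0316172 , -0.01064542, -0.00333641,
       -0.00859365]), 'joint_efforts': array([  3.54617223, -35.81719637,  45.06720543,  -8.49116743,
         3.33522856,   0.09833366]), 'tcp_pos': array([ 0.5371856 , -0.14333284,  0.27036029]), 'tcp_rot': array([ 0.72163635,  0.69226871, -0.00186081,  0.00124235]), 'wrist_force': array([-22.10791632,  -0.20770242,  23.26632988]), 'moment': array([-0.09090097,  4.82115211, -0.02793114]), 'width': 0.008128483749297536}
```

```bash
W="python3 -m handwheel"
$W '0 -0.02 -0.02 0 0 0 1;0 0.05 -0.083 0 0 0 1;0 0.123 -0.146 0 0 0 1;0 0.2 -0.205 0 0 0 1;0 0.277 -0.26 0 0 0 1;0 0.357 -0.31 0 0 0 1;0 0.44 -0.36 0 0 0 1;0 0.525 -0.405 0 0 0 1;0 0.61 -0.448 0 0 0 1;0 0.7 -0.487 0 0 0 1;0 0.79 -0.525 0 0 0 1;0 0.79 -0.525 0 0 0 1'
python3 - <<'E'
from h import *
o=bot.observe();print(o['tcp_pos'],o['joints'].round(2),o['wrist_force'].round(1))
d=grab('side','s1'); d=grab('top','t1')
E
```

```text
time_s: 6.4
tcp_pos: [0.6187, -0.1465, 0.3208]
tcp_rot: [0.722, 0.692, 0.0, 0.002]
wrist_force: [-2.2, -2.9, 6.5]
width: 0.008
[ 0.6186616  -0.14653855  0.32082376] [-0.44  0.26  0.43  1.74 -0.    1.17] [-2.2 -2.9  6.5]
```

View pics/t1.png

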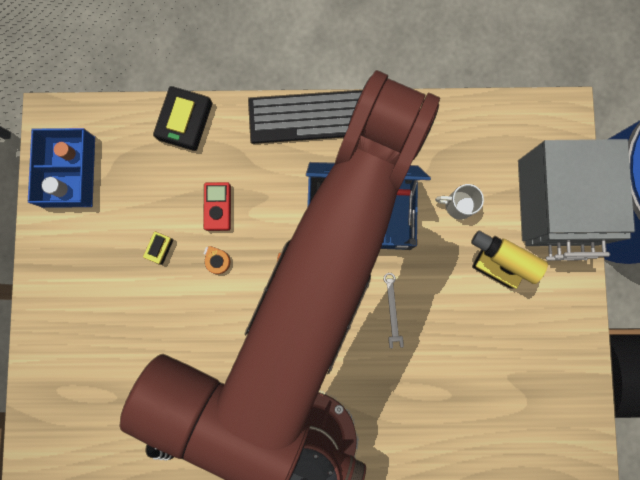

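```bash
W="python3 -m handwheel"
cat > chk.py <<'E'
import sys
from h import *
o=bot.observe(); ex=np.array([np.cos(-.0428),np.sin(-.0428)])
hx=np.dot(np.array([.6011,-.1435]),ex)+.1; p=o['tcp_pos']
th=np.arctan2(p[2]+.019-.110,hx-np.dot(p[:2],ex)); f=o['wrist_force']; fx=np.dot(f[:2],ex)
ft=fx*np.sin(th)+f[2]*np.cos(th); fr=-fx*np.cos(th)+f[2]*np.sin(th)
print('th %.3f r %.4f Ft %.1f Fr %.1f'%(th,np.hypot(hx-np.dot(p[:2],ex),p[2]+.019-.110),ft,fr))
sys.exit(ft<-float(sys.argv[1]))
E
C="python3 chk.py"; $C 12
$W '0 0.019 -0.007 0 0 0 1;0 0.038 -0.014 0 0 0 1' >/dev/null; $C 12 && $W '0 0.019 -0.007 0 0 0 1;0 0.038 -0.013 0 0 0 1' >/dev/null; $C 12 && $W '0 0.019 -0.006 0 0 0 1;0 0.038 -0.012 0 0 0 1'; $C 12
```

```text
th 1.225 r 0.2441 Ft 1.1 Fr 6.9
th 1.238 r 0.2441 Ft -2.7 Fr 5.9
th 1.238 r 0.2441 Ft -2.7 Fr 5.9
th 1.238 r 0.2441 Ft -2.7 Fr 5.9False
False
False
False
```

View pics/s1.png

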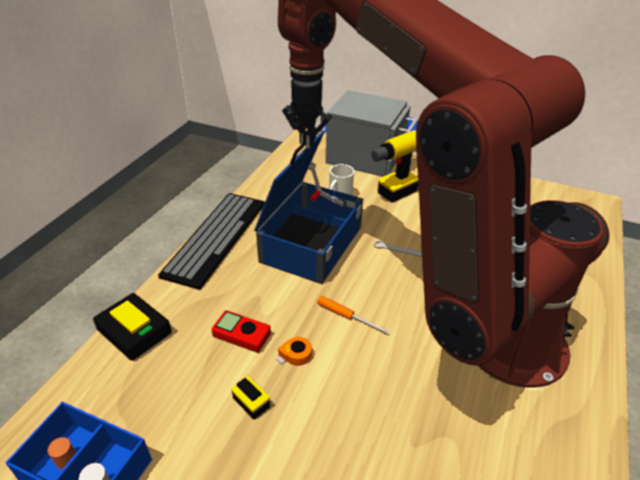

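```bash
W="python3 -m handwheel"; sed -i 's/sys.exit(.*/sys.exit(1 if ft<-float(sys.argv[1]) else 0)/' chk.py
C="python3 chk.py 7"; exec 3>/dev/null
$W '0 0.019 -0.007 0 0 0 1;0 0.028 -0.01 0 0 0 1' >&3 && $C &&
$W '0 0.015 -0.005 0 0 0 1;0 0.015 -0.005 0 0 0 1' >&3 && $C &&
$W '0 0.015 -0.005 0 0 0 1;0 0.015 -0.005 0 0 0 1' >&3 && $C &&
$W '0 0.015 -0.005 0 0 0 1;0 0.015 -0.005 0 0 0 1' >&3 && $C &&
$W '0 0.015 -0.005 0 0 0 1;0 0.015 -0.005 0 0 0 1' >&3 && $C &&
$W '0 0.015 -0.004 0 0 0 1;0 0.015 -0.004 0 0 0 1' >&3 && $C &&
$W '0 0.015 -0.004 0 0 0 1;0 0.015 -0.004 0 0 0 1' >&3 && $C &&
$W '0 0.015 -0.004 0 0 0 1;0 0.015 -0.004 0 0 0 1' >&3 && $C &&
$W '0 0.015 -0.004 0 0 0 1;0 0.015 -0.004 0 0 0 1' >&3 && $C &&
$W '0 0.015 -0.003 0 0 0 1;0 0.015 -0.003 0 0 0 1' >&3 && $C &&
$W '0 0.015 -0.003 0 0 0 1;0 0.015 -0.003 0 0 0 1' >&3 && $C &&
$W '0 0.015 -0.003 0 0 0 1;0 0.015 -0.003 0 0 0 1' >&3 && $C
```

```text
th 1.250 r 0.2442 Ft -2.6 Fr 6.4
th 1.257 r 0.2439 Ft -1.2 Fr 6.6
th 1.264 r 0.2439 Ft -0.6 Fr 5.7
th 1.270 r 0.2439 Ft -0.5 Fr 6.2
th 1.277 r 0.2439 Ft -0.7 Fr 6.7
th 1.283 r 0.2439 Ft -0.6 Fr 6.1
th 1.289 r 0.2439 Ft -1.5 Fr 6.7
th 1.296 r 0.2439 Ft -0.9 Fr 6.4
th 1.302 r 0.2439 Ft -1.5 Fr 7.3
th 1.308 r 0.2439 Ft -1.0 Fr 6.8
th 1.314 r 0.2439 Ft -0.8 Fr 8.5
th 1.321 r 0.2436 Ft -0.7 Fr 7.0
```

```bash
W="python3 -m handwheel"; C="python3 chk.py 6"; exec 3>/dev/null
$W '0 0.018 -0.004 0 0 0 1;0 0.018 -0.004 0 0 0 1' >&3 && $C &&
$W '0 0.018 -0.004 0 0 0 1;0 0.018 -0.004 0 0 0 1' >&3 && $C &&
$W '0 0.018 -0.004 0 0 0 1;0 0.018 -0.004 0 0 0 1' >&3 && $C &&
$W '0 0.018 -0.004 0 0 0 1;0 0.018 -0.004 0 0 0 1' >&3 && $C &&
$W '0 0.018 -0.004 0 0 0 1;0 0.018 -0.004 0 0 0 1' >&3 && $C &&
$W '0 0.018 -0.003 0 0 0 1;0 0.018 -0.003 0 0 0 1' >&3 && $C &&
$W '0 0.018 -0.003 0 0 0 1;0 0.018 -0.003 0 0 0 1' >&3 && $C &&
$W '0 0.018 -0.003 0 0 0 1;0 0.018 -0.003 0 0 0 1' >&3 && $C &&
$W '0 0.018 -0.003 0 0 0 1;0 0.018 -0.003 0 0 0 1' >&3 && $C &&
$W '0 0.018 -0.003 0 0 0 1;0 0.018 -0.003 0 0 0 1' >&3 && $C &&
$W '0 0.018 -0.002 0 0 0 1;0 0.018 -0.002 0 0 0 1' >&3 && $C &&
$W '0 0.018 -0.002 0 0 0 1;0 0.018 -0.002 0 0 0 1' >&3 && $C &&
$W '0 0.018 -0.002 0 0 0 1;0 0.018 -0.002 0 0 0 1' >&3 && $C &&
$W '0 0.018 -0.002 0 0 0 1;0 0.018 -0.002 0 0 0 1' >&3 && $C
```

```text
th 1.329 r 0.2436 Ft -0.2 Fr 7.4
th 1.337 r 0.2436 Ft -0.1 Fr 8.1
th 1.344 r 0.2436 Ft -0.5 Fr 8.4
th 1.352 r 0.2436 Ft -0.0 Fr 8.3
th 1.359 r 0.2436 Ft -0.2 Fr 8.6
th 1.367 r 0.2436 Ft -0.6 Fr 8.6
th 1.374 r 0.2436 Ft -0.5 Fr 8.7
th 1.382 r 0.2436 Ft -2.0 Fr 9.4
th 1.390 r 0.2433 Ft 0.0 Fr 7.1
th 1.397 r 0.2433 Ft 0.1 Fr 7.8
th 1.405 r 0.2433 Ft 0.2 Fr 8.3
th 1.412 r 0.2433 Ft 0.6 Fr 8.1
th 1.420 r 0.2433 Ft 0.1 Fr 8.5
th 1.427 r 0.2433 Ft 0.8 Fr 9.4
```

```bash
W="python3 -m handwheel"; C="python3 chk.py 6"; exec 3>/dev/null
$W '0 0.018 -0.002 0 0 0 1;0 0.018 -0.002 0 0 0 1' >&3 && $C &&
$W '0 0.018 -0.002 0 0 0 1;0 0.018 -0.002 0 0 0 1' >&3 && $C &&
$W '0 0.018 -0.002 0 0 0 1;0 0.018 -0.002 0 0 0 1' >&3 && $C &&
$W '0 0.018 -0.002 0 0 0 1;0 0.018 -0.002 0 0 0 1' >&3 && $C &&
$W '0 0.018 -0.002 0 0 0 1;0 0.018 -0.002 0 0 0 1' >&3 && $C &&
$W '0 0.018 -0.001 0 0 0 1;0 0.018 -0.001 0 0 0 1' >&3 && $C &&
$W '0 0.018 -0.001 0 0 0 1;0 0.018 -0.001 0 0 0 1' >&3 && $C &&
$W '0 0.018 -0.001 0 0 0 1;0 0.018 -0.001 0 0 0 1' >&3 && $C
python3 - <<'E'
from h import *
ex=np.array([np.cos(-.0428),np.sin(-.0428)]);ey=np.array([-ex[1],ex[0]])
for n in('side','top'):
    d=grab(n,n+'2'); P=cloud(d); C=d['color'].astype(int)
    q0=P[...,:2]-[.6011,-.1435]; X=q0@ex;Y=q0@ey;Z=P[...,2]
    m=(C[...,0]>100)&(C[...,1]<70)&(C[...,2]<70)&(abs(X)<.13)&(Y<-.06)&(Y>-.15)&(Z>.05)&(d['depth']>0)
    v,u=np.nonzero(m);print(n,m.sum(),X[m].mean(),Y[m].mean(),Z[m].mean(),u.mean() if len(u) else 0,v.mean() if len(v) else 0)
    print(np.percentile(np.c_[X[m],Y[m],Z[m]],[5,95],axis=0).round(3))
E
```

```text
th 1.435 r 0.2434 Ft 1.1 Fr 8.7
th 1.442 r 0.2433 Ft -0.1 Fr 9.6
th 1.450 r 0.2430 Ft 0.3 Fr 7.9
th 1.458 r 0.2430 Ft 1.7 Fr 8.0
th 1.466 r 0.2430 Ft 1.2 Fr 7.6
th 1.473 r 0.2430 Ft 1.0 Fr 7.6
th 1.481 r 0.2430 Ft 2.9 Fr 9.1
th 1.486 r 0.2430 Ft -2.6 Fr 9.3
side 43 0.014668553535377138 -0.09507363399612156 0.14163569176199872 321.93023255813955 186.25581395348837
[[ 0.011 -0.116  0.136]
 [ 0.02  -0.077  0.146]]
top 85 0.01595458545852402 -0.09865326204342717 0.14283598953209609 403.0 197.35294117647058
[[ 0.011 -0.118  0.137]
 [ 0.022 -0.08   0.148]]
```

```bash
W="python3 -m handwheel"; C="python3 chk.py 6"; exec 3>/dev/null
$W '0 0.006 0 0 0 0 1;0 0.006 0 0 0 0 1' >&3 && $C && $W '0 0.005 0 0 0 0 1;0 0.005 0 0 0 0 1' >&3 && $C
python3 - <<'E'
import cv2,numpy as np
a=cv2.resize(cv2.imread('pics/side2.png')[110:290,240:400],None,fx=3,fy=3,interpolation=2)
cv2.imwrite('pics/crop2.png',a)
E
```

```text
th 1.486 r 0.2430 Ft -5.0 Fr 9.2
th 1.487 r 0.2430 Ft -5.8 Fr 10.2
```

View pics/crop2.png

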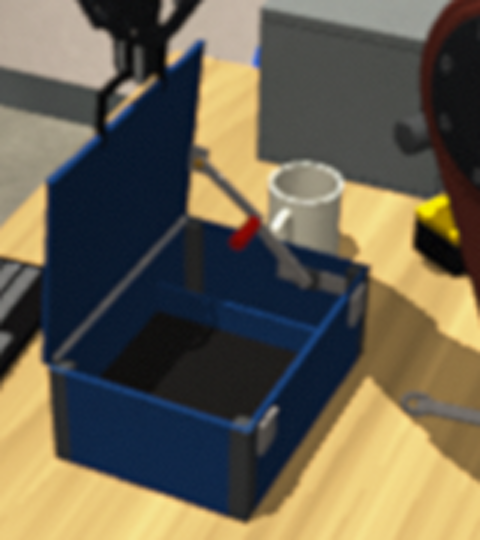

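The side crop shows the stay links straight, with the red pad at the elbow. The lid also stopped dead at about 1.486 while the force rose. It's locked, so I'll relax, release and retreat upward.

```bash
W="python3 -m handwheel"
$W '0 -0.004 0 0 0 0 1;0 -0.006 -0.003 0 0 0 0.8;0 -0.006 -0.003 0 0 0 0.5;0 -0.006 -0.003 0 0 0 0.3;0 -0.006 -0.003 0 0 0 0.3;0 -0.006 -0.003 0 0 0 0.3'
python3 chk.py 100
$W '0 0 -0.15 0 0 0 0.3;0 0 -0.3 0 0 0 0.3;0 0 -0.5 0 0 0 0.3;0 0 -0.5 0 0 0 0.3'
python3 - <<'E'
from h import *
ex=np.array([np.cos(-.0428),np.sin(-.0428)]);ey=np.array([-ex[1],ex[0]])
o=bot.observe();print(o['tcp_pos'],o['wrist_force'].round(1),o['joints'].round(2))
d=grab('top','top3'); P=cloud(d); C=d['color'].astype(int)
q0=P[...,:2]-[.6011,-.1435]; X=q0@ex;Y=q0@ey;Z=P[...,2]
m=(C[...,0]>100)&(C[...,1]<70)&(C[...,2]<70)&(abs(X)<.13)&(Y<-.06)&(Y>-.15)&(Z>.05)&(d['depth']>0)
print(m.sum(),X[m].mean(),Y[m].mean(),Z[m].mean())
E
```

```text
time_s: 13.27
tcp_pos: [0.6809, -0.1478, 0.3301]
tcp_rot: [0.721, 0.693, 0.0, -0.0]
wrist_force: [-0.4, -0.8, -0.1]
width: 0.0298
th 1.487 r 0.2399 Ft -0.4 Fr -0.1
time_s: 13.6
tcp_pos: [0.6812, -0.148, 0.384]
tcp_rot: [0.721, 0.693, 0.001, 0.002]
wrist_force: [-0.2, 0.1, 1.0]
width: 0.0298
[ 0.68116143 -0.14802435  0.38398579] [-0.2  0.1  1. ] [-0.4   0.6   0.99  1.96  0.    1.21]
90 0.01467028123137761 -0.09890114347628386 0.14402305841291418
```

```bash
W="python3 -m handwheel"; exec 3>/dev/null
$W '0.1 -0.33 0 0 0 0 -0.2;0.2 -0.66 0 0 0 0 -0.6;0.4 -1 0 0 0 0 -1' >&3
$W '0.33 -0.33 0.25 0 0 0 -1;0.66 -0.66 0.5 0 0 0 -1;1 -1 0.8 0 0 0 -1' >&3
$W '0.33 0 0.25 0 0 0 -1;0.66 0 0.5 0 0 0 -1;1 0 0.8 0 0 0 -1' >&3
$W '0.33 0 0.25 0 0 0 -1;0.66 0 0.5 0 0 0 -1;1 0 0.7 0 0 0 -1' >&3
$W '0.33 0 0 0 0 0 -1;0.66 0 0 0 0 0 -1;1 0 0 0 0 0 -1' >&3
$W '0.33 0 0 0 0 -0.08 -1;0.66 0 0 0 0 -0.16 -1;1 0 0 0 0 -0.24 -1;1 0 0 0 0 -0.32 -1;1 0 0 0 0 -0.4 -1;1 0 0 0 0 -0.48 -1;1 0 0 0 0 -0.56 -1;1 0 0 0 0 -0.64 -1;1 0 0 0 0 -0.72 -1;1 0 0 0 0 -0.777 -1;1 0 0 0 0 -0.777 -1'
python3 - <<'E'
from h import *
d=grab('wrist','w4'); P=cloud(d); z=P[...,2]; C=d['color'].astype(int)
for lo in(.036,.047):
    m=(z>lo)&(z<.07)&(d['depth']>0)&(np.hypot(P[...,0]-.504,P[...,1]-.4)<.055); q=P[m]
    print(m.sum(),cv2.minAreaRect((q[:,:2]*1000).astype(np.float32)),q.mean(0))
b=np.radians(67.5); rot=R.from_matrix(np.column_stack([[np.sin(b),-np.cos(b),0],[np.cos(b),np.sin(b),0],[0,0,-1]]))
rel([.5045,.4005,.010],rot)
E
```

```text
time_s: 15.82
tcp_pos: [0.5455, 0.3592, 0.1742]
tcp_rot: [0.192, 0.981, -0.0, -0.001]
wrist_force: [0.8, 0.5, 0.3]
width: 0.0857
7196 ((505.2582092285156, 398.75238037109375), (47.92683029174805, 75.25595092773438), 67.72856140136719) [0.50254975 0.3989112  0.04681848]
3075 ((508.84869384765625, 396.9704284667969), (26.120222091674805, 56.15921401977539), 67.38262176513672) [0.50756171 0.39724943 0.05259342]Traceback (most recent call last):
  File "<stdin>", line 6, in <module>
  File "scipy/spatial/transform/_rotation.pyx", line 1143, in scipy.spatial.transform._rotation.Rotation.from_matrix
ValueError: Non-positive determinant (left-handed or null coordinate frame) in rotation matrix 0: [[ 0.92387953  0.38268343  0.        ]
 [-0.38268343  0.92387953  0.        ]
 [ 0.          0.         -1.        ]].
```

View pics/w4.png

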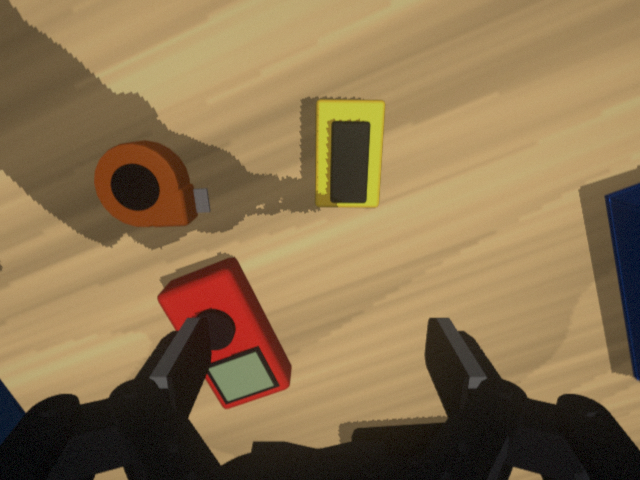

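The pack sits at px (350, 153), clear of the tape and the meter. I measured it at (0.505, 0.399) with the jaw axis at 67.7°, and the tool matches that.

```bash
W="python3 -m handwheel"; exec 3>/dev/null
$W '0.26 0.1 0 0 0 0 -1;0.52 0.214 0.2 0 0 0 -1;0.52 0.214 0.6 0 0 0 -1;0.52 0.214 0.9 0 0 0 -1;0.52 0.214 0.9 0 0 0 -1;0.52 0.214 0.9 0 0 0 -1'
$W '0 0 0.25 0 0 0 -1;0 0 0.5 0 0 0 -1;0 0 0.73 0 0 0 -1;0 0 0.73 0 0 0 -1;0 0 0.73 0 0 0 -1'
$W '0 0 0 0 0 0 1;0 0 0 0 0 0 1;0 0 0 0 0 0 1;0 0 0 0 0 0 1;0 0 0 0 0 0 1' 50
$W '0 0 -0.15 0 0 0 1;0 0 -0.3 0 0 0 1;0 0 -0.6 0 0 0 1;0 0 -0.9 0 0 0 1'
$W '0 0 -0.3 0 0 0 1;0 0 -0.6 0 0 0 1;0 0 -0.8 0 0 0 1;0 0 -0.8 0 0 0 1;0 0 -0.8 0 0 0 1'
```

```text
time_s: 16.37
tcp_pos: [0.5047, 0.3982, 0.084]
tcp_rot: [0.195, 0.981, -0.001, -0.002]
wrist_force: [0.1, 0.5, 0.2]
width: 0.0855
time_s: 16.78
tcp_pos: [0.5069, 0.3989, 0.0141]
tcp_rot: [0.195, 0.981, 0.0, 0.0]
wrist_force: [0.2, -0.2, 0.5]
width: 0.0854
time_s: 17.2
tcp_pos: [0.5077, 0.3995, 0.015]
tcp_rot: [0.194, 0.981, 0.001, 0.001]
wrist_force: [-1.4, -0.9, 8.4]
width: 0.0475
time_s: 17.53
tcp_pos: [0.5051, 0.3984, 0.1024]
tcp_rot: [0.194, 0.981, -0.001, -0.001]
wrist_force: [0.1, 1.0, -2.8]
width: 0.047
time_s: 17.95
tcp_pos: [0.5069, 0.3993, 0.1834]
tcp_rot: [0.194, 0.981, 0.001, 0.001]
wrist_force: [-0.0, 0.3, -4.7]
width: 0.0468
```

```bash
W="python3 -m handwheel"; exec 3>/dev/null
$W '0 0 0 0 0 -0.075 1;0 0 0 0 0 -0.15 1;0 0 0 0 0 -0.221 1;0 0 0 0 0 -0.221 1' >&3
$W '-0.05 -0.3 0 0 0 0 1;-0.1 -0.65 0 0 0 0 1;-0.165 -1 0 0 0 0 1' >&3
$W '-0.05 -0.33 0 0 0 0 1;-0.1 -0.66 0 0 0 0 1;-0.165 -1 0 0 0 0 1' >&3
$W '-0.05 -0.33 0 0 0 0 1;-0.1 -0.66 0 0 0 0 1;-0.165 -1 0 0 0 0 1' >&3
$W '-0.05 -0.33 0 0 0 0 1;-0.1 -0.66 0 0 0 0 1;-0.165 -1 0 0 0 0 1' >&3
$W '-0.05 -0.33 0 0 0 0 1;-0.1 -0.66 0 0 0 0 1;-0.165 -1 0 0 0 0 1;-0.165 -1 0 0 0 0 1;-0.165 -1 0 0 0 0 1'
python3 - <<'E'
from h import *
b=np.radians(87.55); rot=R.from_matrix(np.column_stack([[-np.sin(b),np.cos(b),0],[np.cos(b),np.sin(b),0],[0,0,-1]]))
rel([.5677,-.1035,.062],rot); grab('side','side5'); print(bot.observe()['wrist_force'])
E
```

```text
time_s: 19.7
tcp_pos: [0.5662, -0.1056, 0.1807]
tcp_rot: [0.025, 1.0, 0.0, -0.001]
wrist_force: [-1.1, 0.2, -3.3]
width: 0.0473
rel [-0.016  0.021  1.187] [ 0.001 -0.002 -0.005]
[ 0.21199507  0.67662044 -3.15239221]
```

View pics/side5.png

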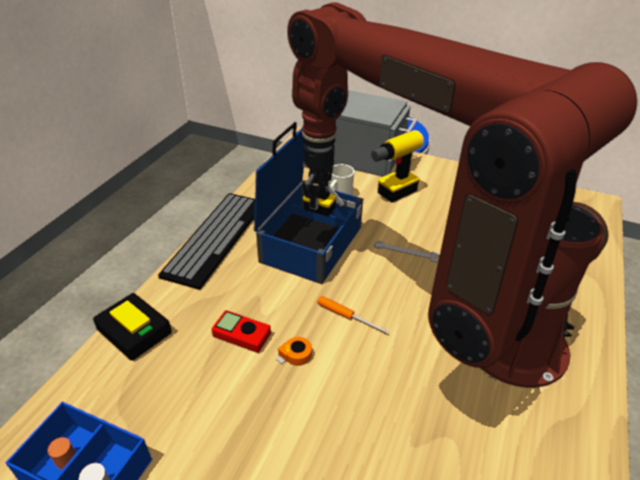

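```bash
W="python3 -m handwheel"; exec 3>/dev/null
F='import sys
from h import *
o=bot.observe();f=o["wrist_force"][2];print(o["tcp_pos"].round(4),f.round(1));sys.exit(1 if f>3 else 0)'
$W '-0.016 0.02 0.2 0 0 0 1;-0.016 0.02 0.4 0 0 0 1;-0.016 0.02 0.6 0 0 0 1;-0.016 0.02 0.8 0 0 0 1;-0.016 0.02 0.95 0 0 0 1;-0.016 0.02 0.95 0 0 0 1' >&3; python3 -c "$F"
$W '0 0 0.1 0 0 0 1;0 0 0.17 0 0 0 1;0 0 0.17 0 0 0 1' >&3; python3 -c "$F" &&
$W '0 0 0.02 0 0 0 1;0 0 0.02 0 0 0 1' >&3 && python3 -c "$F" && 
$W '0 0 0.015 0 0 0 1;0 0 0.015 0 0 0 1' >&3 && python3 -c "$F" && 
$W '0 0 0.015 0 0 0 1;0 0 0.015 0 0 0 1' >&3 && python3 -c "$F" && 
$W '0 0 0.015 0 0 0 1;0 0 0.015 0 0 0 1' >&3 && python3 -c "$F" && 
$W '0 0 0.01 0 0 0 1;0 0 0.01 0 0 0 1' >&3 && python3 -c "$F"
```

```text
[ 0.5661 -0.0997  0.0833] -3.8
[ 0.5683 -0.1016  0.0697] -3.9
[ 0.569  -0.1022  0.0691] -4.3
[ 0.5689 -0.1024  0.0675] -4.1
[ 0.5688 -0.1023  0.0657] -4.1
[ 0.5686 -0.1022  0.064 ] -3.2
[ 0.5686 -0.1022  0.063 ] -4.1
```

```bash
W="python3 -m handwheel"; exec 3>/dev/null
F='import sys
from h import *
o=bot.observe();f=o["wrist_force"][2];print(o["tcp_pos"].round(4),f.round(1));sys.exit(1 if f>1 else 0)'
$W '0 0 0.012 0 0 0 1;0 0 0.012 0 0 0 1' >&3 && python3 -c "$F" && 
$W '0 0 0.01 0 0 0 1;0 0 0.01 0 0 0 1' >&3 && python3 -c "$F" && 
$W '0 0 0.01 0 0 0 1;0 0 0.01 0 0 0 1' >&3 && python3 -c "$F" && 
$W '0 0 0.01 0 0 0 1;0 0 0.01 0 0 0 1' >&3 && python3 -c "$F" && 
$W '0 0 0.01 0 0 0 1;0 0 0.01 0 0 0 1' >&3 && python3 -c "$F" && 
$W '0 0 0.01 0 0 0 1;0 0 0.01 0 0 0 1' >&3 && python3 -c "$F"
```

```text
[ 0.5686 -0.1022  0.0618] -3.2
[ 0.5686 -0.1022  0.0608] -3.9
[ 0.5688 -0.1023  0.0601] -3.9
[ 0.5688 -0.1023  0.06  ] 5.3
```

```bash
W="python3 -m handwheel"; exec 3>/dev/null
$W '0 0 0 0 0 0 -0.2;0 0 0 0 0 0 -0.5;0 0 0 0 0 0 -0.5;0 0 0 0 0 0 -0.5;0 0 0 0 0 0 -0.5'
$W '0 0 -0.2 0 0 0 -0.5;0 0 -0.5 0 0 0 -0.5;0 0 -0.9 0 0 0 -0.5' >&3
$W '-0 0 -0.3 0 0 0 0;0.2 0 -0.6 0 0 0 1;0.5 0 -0.8 0 0 0 1;0.5 0 -0.8 0 0 0 1;0.5 0 -0.8 0 0 0 1'
python3 - <<'E'
from h import *
d=grab('wrist','w6')
ex=np.array([np.cos(-.0428),np.sin(-.0428)]);ey=np.array([-ex[1],ex[0]])
for d in(d,grab('top','top6')):
    P=cloud(d); C=d['color'].astype(int); q0=P[...,:2]-[.6011,-.1435]; X=q0@ex;Y=q0@ey;Z=P[...,2]; ok=d['depth']>0
    m=ok&(C[...,0]>120)&(C[...,1]>100)&(C[...,2]<90)&(abs(X)<.09)&(Y>-.055)&(Y<.13)&(Z<.12)
    print('pack',m.sum(),X[m].mean(),Y[m].mean(),np.percentile(Z[m],[5,50,95]) if m.sum() else 0)
    m=ok&(C[...,0]>100)&(C[...,1]<70)&(C[...,2]<70)&(abs(X)<.13)&(Y<-.06)&(Y>-.15)&(Z>.05)
    print('pad',m.sum(),X[m].mean(),Y[m].mean(),Z[m].mean())
E
```

```text
time_s: 22.42
tcp_pos: [0.5688, -0.1023, 0.059]
tcp_rot: [0.022, 1.0, -0.0, 0.0]
wrist_force: [0.1, -0.2, 0.7]
width: 0.0641
time_s: 23.08
tcp_pos: [0.5191, -0.1004, 0.2309]
tcp_rot: [0.022, 1.0, -0.001, 0.002]
wrist_force: [1.2, -0.9, 0.9]
width: 0.0034
pack 2657 -0.04912442690302791 0.03935208861979524 [0.0837769  0.08750708 0.08883648]
pad 1324 0.013191405475364118 -0.09785674425130099 0.14299564118607572
pack 0 nan nan 0
pad 88 0.015486547401751028 -0.10148839354641255 0.1432483216716741<stdin>:7: RuntimeWarning: Mean of empty slice.
  ret = ret.dtype.type(ret / rcount)
```

View pics/w6.png

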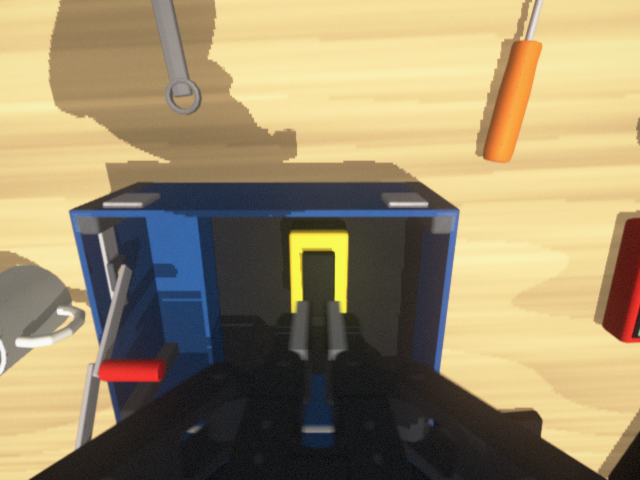

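The pack is upright in the bay (yellow frame around px (318, 270), top at z = 0.0875). The stay is still locked, with the pad at px (133, 371). Next I tilt the closed fingers 45° to push along the pad's path.

```bash
W="python3 -m handwheel"; exec 3>/dev/null
$W '0 0 0 0 -0.08 0 1;0 0 0 0 -0.16 0 1;0 0 0 0 -0.24 0 1;0 0 0 0 -0.32 0 1;0 0 0 0 -0.4 0 1;0 0 0 0 -0.48 0 1;0 0 0 0 -0.5 0 1;0 0 0 0 -0.5 0 1;0 0 0 0 -0.5 0 1'
python3 - <<'E'
from h import *
rel([.587,-.238,.164]); o=bot.observe(); print(R.from_quat(o['tcp_rot']).as_matrix().round(3),o['joints'].round(2))
E
```

```text
time_s: 23.93
tcp_pos: [0.5864, -0.1316, 0.231]
tcp_rot: [0.017, 0.932, 0.004, 0.362]
wrist_force: [-0.5, -0.3, 0.0]
width: -0.0002
rel [ 0.411 -1.076  0.503] [0. 0. 0.]
[[-0.737  0.028  0.675]
 [ 0.034  0.999 -0.005]
 [-0.675  0.02  -0.738]] [-0.66 -0.84 -0.84  0.94  0.42 -0.48]
```

```bash
W="python3 -m handwheel"; exec 3>/dev/null
$W '0 0 0 0 0.08 0 1;0 0 0 0 0.16 0 1;0 0 0 0 0.24 0 1;0 0 0 0 0.25 0 1;0 0 0 0 0.25 0 1'
python3 - <<'E'
from h import *
rel([.592,-.238,.19]); o=bot.observe(); print(R.from_quat(o['tcp_rot']).as_matrix().round(3),o['joints'].round(2))
E
```

```text
time_s: 24.35
tcp_pos: [0.5875, -0.1311, 0.2305]
tcp_rot: [0.015, 0.986, 0.008, 0.168]
wrist_force: [-0.2, 0.9, -0.9]
width: 0.0001
rel [ 0.057 -1.076  0.386] [0. 0. 0.]
[[-0.943  0.027  0.331]
 [ 0.032  0.999  0.01 ]
 [-0.331  0.02  -0.943]] [-0.53 -0.31 -0.33  1.26  0.18 -0.47]
```

```bash
W="python3 -m handwheel"; exec 3>/dev/null
$W '0.02 -0.33 0.1 0 0 0 1;0.04 -0.66 0.2 0 0 0 1;0.057 -1 0.386 0 0 0 1;0.057 -1 0.386 0 0 0 1;0.057 -1 0.386 0 0 0 1' >&3
python3 - <<'E'
from h import *
c=np.array([.6011,-.1435]);ex=np.array([.9991,-.0428]);ey=np.array([.0428,.9991])
def w(X,Y,Z): return [*(c+ex*X+ey*Y),Z]
o=bot.observe();print(o['tcp_pos'])
for X,Z in((-.001,.159),(.0135,.1447),(.0225,.1357),(.0345,.1237),(.0385,.1197)): rel(w(X,-.095,Z))
# pad from image once more not blocked?
E
```

```text
[ 0.58988905 -0.23077903  0.19187699]
rel [ 0.051 -0.08   0.329] [0. 0. 0.]
rel [-0.037 -0.085  0.513] [0. 0. 0.]
rel [-0.091 -0.088  0.628] [0. 0. 0.]
rel [-0.163 -0.092  0.782] [0. 0. 0.]
rel [-0.187 -0.093  0.833] [0. 0. 0.]
```

Approach to contact, then push slowly, reading the force at each stage.

```bash
W="python3 -m handwheel"; exec 3>/dev/null
F='import sys
from h import *
o=bot.observe();f=o["wrist_force"];print(o["tcp_pos"].round(4),f.round(1));sys.exit(1 if np.linalg.norm(f)>14 else 0)'
$W '0.05 -0.08 0.15 0 0 0 1;0.05 -0.08 0.33 0 0 0 1;0 -0.08 0.42 0 0 0 1;0 -0.08 0.42 0 0 0 1' >&3; python3 -c "$F" &&
$W '-0.02 0 0.05 0 0 0 1;-0.037 0 0.09 0 0 0 1;-0.037 0 0.09 0 0 0 1' >&3; python3 -c "$F" &&
$W '-0.018 0 0.038 0 0 0 1;-0.018 0 0.038 0 0 0 1' >&3; python3 -c "$F" &&
$W '-0.018 0 0.038 0 0 0 1;-0.018 0 0.038 0 0 0 1' >&3; python3 -c "$F" &&
$W '-0.018 0 0.038 0 0 0 1;-0.018 0 0.038 0 0 0 1' >&3; python3 -c "$F" &&
$W '-0.018 0 0.038 0 0 0 1;-0.018 0 0.038 0 0 0 1' >&3; python3 -c "$F"
```

```text
[ 0.6053 -0.2363  0.1536] [-0.5  1.2  0.5]
[ 0.6124 -0.2376  0.1485] [-0.9  0.7 -0.3]
[ 0.6156 -0.2381  0.146 ] [0.4 0.1 2.3]
[ 0.6187 -0.2383  0.143 ] [1.2 0.1 4.2]
[ 0.6215 -0.2384  0.1397] [ 0.3 -0.   4.5]
[ 0.6242 -0.2384  0.1363] [ 1.1 -1.   3.5]
```

```bash
W="python3 -m handwheel"; exec 3>/dev/null
F='import sys
from h import *
o=bot.observe();f=o["wrist_force"];print(o["tcp_pos"].round(4),f.round(1));sys.exit(1 if np.linalg.norm(f)>14 else 0)'
$W '-0.018 0 0.038 0 0 0 1;-0.018 0 0.038 0 0 0 1' >&3; python3 -c "$F" &&
$W '-0.018 0 0.038 0 0 0 1;-0.018 0 0.038 0 0 0 1' >&3; python3 -c "$F" &&
$W '-0.018 0 0.038 0 0 0 1;-0.018 0 0.038 0 0 0 1' >&3; python3 -c "$F" &&
$W '-0.018 0 0.038 0 0 0 1;-0.018 0 0.038 0 0 0 1' >&3; python3 -c "$F" &&
$W '-0.018 0 0.038 0 0 0 1;-0.018 0 0.038 0 0 0 1' >&3; python3 -c "$F" &&
$W '-0.018 0 0.038 0 0 0 1;-0.018 0 0.038 0 0 0 1' >&3; python3 -c "$F" &&
$W '-0.018 0 0.038 0 0 0 1;-0.018 0 0.038 0 0 0 1' >&3; python3 -c "$F"
python3 - <<'E'
from h import *
ex=np.array([np.cos(-.0428),np.sin(-.0428)]);ey=np.array([-ex[1],ex[0]])
d=grab('side','side7');P=cloud(d); C=d['color'].astype(int); q0=P[...,:2]-[.6011,-.1435]; X=q0@ex;Y=q0@ey;Z=P[...,2]; ok=d['depth']>0
m=ok&(C[...,0]>100)&(C[...,1]<70)&(C[...,2]<70)&(abs(X)<.13)&(Y<-.06)&(Y>-.15)&(Z>.05)
print('pad',m.sum(),X[m].mean(),Y[m].mean(),Z[m].mean())
E
```

```text
[ 0.6269 -0.2384  0.133 ] [-0.4 -0.9  3.9]
[ 0.6297 -0.2383  0.1298] [-0.7 -1.4  1.9]
[ 0.6327 -0.2382  0.1267] [-0.7 -1.9  2.7]
[ 0.6359 -0.2381  0.1239] [-0.5 -1.2  1.3]
[ 0.6391 -0.2381  0.1213] [-0.2 -0.7  1. ]
[ 0.6424 -0.2382  0.1187] [ 1.5 -0.7  2.4]
[ 0.6455 -0.2384  0.116 ] [ 3.  -1.2  2.7]
pad 202 -0.047187578710353416 -0.08132610929181809 0.4178505093987502
```

```bash
W="python3 -m handwheel"; exec 3>/dev/null
$W '0.05 0 -0.2 0 0 0 1;0.15 0 -0.5 0 0 0 1;0.3 0 -0.8 0 0 0 1;0.4 0 -1 0 0 0 1' >&3
$W '0.2 0.1 -0.3 0 0 0 1;0.3 0.3 -0.6 0 0 0 1;0.5 0.5 -0.8 0 0 0 1;0.5 0.5 -0.8 0 0 0 1;0.5 0.5 -0.8 0 0 0 1'
python3 - <<'E'
from h import *
ex=np.array([np.cos(-.0428),np.sin(-.0428)]);ey=np.array([-ex[1],ex[0]])
for n in('wrist','top','side'):
    d=grab(n,n+'8');P=cloud(d); C=d['color'].astype(int); q0=P[...,:2]-[.6011,-.1435]; X=q0@ex;Y=q0@ey;Z=P[...,2]; ok=d['depth']>0
    m=ok&(C[...,0]>90)&(C[...,1]<60)&(C[...,2]<60)&(abs(X)<.13)&(Y<-.06)&(Y>-.15)&(Z>.05)&(Z<.2)
    print(n,'pad',m.sum(),X[m].mean(),Y[m].mean(),Z[m].mean())
    # lid angle: blue points high
    m=ok&(C[...,2]>C[...,0]+30)&(Z>.15)&(Z<.33)&(abs(Y)<.14)&(X>0)&(X<.2)
    if m.sum()>50: a=np.polyfit(Z[m],X[m],1); print('lid',m.sum(),np.pi/2+np.arctan(a[0]))
o=bot.observe();print(o['tcp_pos'],o['joints'].round(2))
E
```

```text
time_s: 27.98
tcp_pos: [0.4996, -0.1863, 0.2563]
tcp_rot: [0.015, 0.985, 0.005, 0.174]
wrist_force: [0.8, -0.5, -0.9]
width: -0.0003
wrist pad 746 0.032984500160380945 -0.10022302865550319 0.11130715750595212
lid 4861 1.2957763171971255
top pad 83 0.03511085772323459 -0.09925449474145905 0.11326388951701473
lid 418 1.1884610707493435
side pad 44 0.033956763982583134 -0.09483004802118686 0.11296976138229355
lid 233 1.2994063006317913
[ 0.49992152 -0.18671605  0.25357325] [-0.74 -0.5  -0.44  1.38  0.24 -0.68]
```

View pics/wrist8.png

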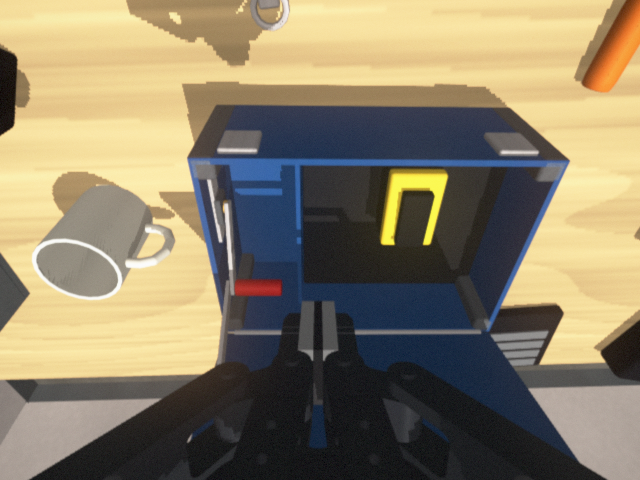

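The pad dropped to (X 0.034, Z 0.108). From the link geometry the elbow is at about 1.37, so it is broken, and the lid stands at about 1.30. I'll reorient for the handle.

```bash
W="python3 -m handwheel"; exec 3>/dev/null
$W '0 0 0 0 0.08 0 1;0 0 0 0 0.16 0 1;0 0 0 0 0.222 0 1;0 0 0 0 0.222 0 1' >&3
$W '0 0 -0.2 0 0 0.08 1;0 0 -0.4 0 0 0.16 1;0 0 -0.6 0 0 0.24 1;0 0 -0.8 0 0 0.32 1;0 0 -0.9 0 0 0.4 0.3;0 0 -0.9 0 0 0.48 0.3;0 0 -0.9 0 0 0.56 0.3;0 0 -0.9 0 0 0.64 0.3;0 0 -0.9 0 0 0.72 0.3;0 0 -0.9 0 0 0.8 0.3;0 0 -0.9 0 0 0.88 0.3;0 0 -0.9 0 0 0.96 0.3;0 0 -0.9 0 0 1 0.3;0 0 -0.9 0 0 1 0.3;0 0 -0.9 0 0 1 0.3'
python3 - <<'E'
from h import *
c=np.array([.6011,-.1435]);ex=np.array([np.cos(-.0428),np.sin(-.0428)]);ey=np.array([-ex[1],ex[0]])
for n in('side','top'):
    d=grab(n,n+'9');P=cloud(d); C=d['color'].astype(int); q0=P[...,:2]-c; X=q0@ex;Y=q0@ey;Z=P[...,2]; ok=d['depth']>0
    m=ok&(C.max(-1)<80)&(abs(Y)<.05)&(X>.0)&(X<.09)&(Z>.325)&(Z<.36)
    print(n,m.sum(),np.median(np.c_[X,Y,Z].reshape(480,-1,3)[0],axis=0) if 0 else [np.median(a[m]).round(4) for a in(X,Y,Z)],np.percentile(X[m],[5,95]),np.percentile(Z[m],[5,95]))
    m=ok&(C[...,2]>C[...,0]+30)&(Z>.15)&(Z<.32)&(abs(Y)<.13)&(X>0)&(X<.2)
    a=np.polyfit(Z[m],X[m],1); print('lid',m.sum(),np.pi/2+np.arctan(a[0]))
rot=R.from_matrix(np.column_stack([[*ey,0],[*ex,0],[0,0,-1]]))
rel([*(c+ex*.0395),.321],rot); print(bot.observe()['joints'].round(2))
E
```

```text
time_s: 29.72
tcp_pos: [0.5002, -0.1884, 0.3435]
tcp_rot: [0.716, 0.698, 0.006, -0.007]
wrist_force: [0.9, -0.6, -0.1]
width: 0.0299
side 63 [np.float64(0.036), np.float64(-0.0092), np.float64(0.3434)] [0.03413147 0.0391545 ] [0.33705345 0.34633297]
lid 318 1.3049179606166021
top 219 [np.float64(0.0386), np.float64(-0.0021), np.float64(0.3437)] [0.03463841 0.04379702] [0.33967769 0.34784402]
lid 278 1.1943149868905554
rel [0.462 1.394 0.237] [-0.001 -0.011  0.011]
[-0.61 -0.03  0.17  1.78  0.01  0.98]
```

```bash
W="python3 -m handwheel"; exec 3>/dev/null
$W '0.15 0 -0.25 0 -0.01 0.01 0.3;0.3 0.2 -0.57 0 -0.01 0.01 0.3;0.46 0.4 -0.57 0 -0.01 0.01 0.3;0.46 0.7 -0.57 0 -0.01 0.01 0.3;0.46 0.7 -0.57 0 -0.01 0.01 0.3' 
$W '0 0.3 0 0 0 0 0.3;0 0.69 0 0 0 0 0.3;0 0.69 0 0 0 0 0.3;0 0.69 0 0 0 0 0.3;0 0.69 0 0 0 0 0.3'
python3 - <<'E'
from h import *
c=np.array([.6011,-.1435]);ex=np.array([np.cos(-.0428),np.sin(-.0428)]);ey=np.array([-ex[1],ex[0]])
rot=R.from_matrix(np.column_stack([[*ey,0],[*ex,0],[0,0,-1]]))
rel([*(c+ex*.0395),.321],rot)
E
```

```text
time_s: 30.23
tcp_pos: [0.5749, -0.1448, 0.399]
tcp_rot: [0.721, 0.693, -0.0, -0.002]
wrist_force: [-0.6, -0.0, -2.1]
width: 0.0297
time_s: 30.65
tcp_pos: [0.6402, -0.1482, 0.4017]
tcp_rot: [0.722, 0.692, -0.0, -0.001]
wrist_force: [0.2, 0.5, -0.3]
width: 0.0298
rel [0.029 0.004 0.808] [-0.001 -0.001  0.001]
```

```bash
W="python3 -m handwheel"; exec 3>/dev/null
$W '0.01 0 0.2 0 0 0 0.3;0.03 0 0.4 0 0 0 0.3;0.03 0 0.6 0 0 0 0.3;0.03 0 0.81 0 0 0 0.3;0.03 0 0.81 0 0 0 0.3;0.03 0 0.81 0 0 0 0.3'
$W '0 0 0 0 0 0 0.6;0 0 0 0 0 0 1;0 0 0 0 0 0 1;0 0 0 0 0 0 1' 40
python3 chk.py 100
python3 - <<'E'
from h import *
o=bot.observe();ex=np.array([np.cos(-.0428),np.sin(-.0428)])
hx=np.dot([.6011,-.1435],ex)+.1; X0=hx-o['tcp_pos'][:2]@ex; Z0=o['tcp_pos'][2]+.019-.110
r=np.hypot(X0,Z0); t0=np.arctan2(Z0,X0); print(r,t0)
for t in np.arange(t0-.05,0,-.05): print('%.3f  y %.3f z %.3f'%(t,(X0-r*np.cos(t))*10,(Z0-r*np.sin(t))*10))
E
```

```text
time_s: 31.15
tcp_pos: [0.6389, -0.1448, 0.3221]
tcp_rot: [0.722, 0.692, 0.0, -0.001]
wrist_force: [-0.0, -0.6, 0.4]
width: 0.0297
time_s: 31.48
tcp_pos: [0.6406, -0.1453, 0.3244]
tcp_rot: [0.722, 0.692, 0.001, 0.001]
wrist_force: [-1.5, 0.3, 8.1]
width: 0.0081
th 1.317 r 0.2412 Ft 0.6 Fr 8.3
0.24116014922530063 1.3172435776234808
1.267  y -0.116 z 0.033
1.217  y -0.230 z 0.072
1.167  y -0.342 z 0.117
1.117  y -0.452 z 0.167
1.067  y -0.559 z 0.222
1.017  y -0.663 z 0.283
0.967  y -0.764 z 0.349
0.917  y -0.861 z 0.420
0.867  y -0.955 z 0.496
0.817  y -1.045 z 0.576
0.767  y -1.131 z 0.660
0.717  y -1.212 z 0.749
0.667  y -1.289 z 0.842
0.617  y -1.362 z 0.939
0.567  y -1.429 z 1.039
0.517  y -1.491 z 1.142
0.467  y -1.548 z 1.248
0.417  y -1.600 z 1.357
0.367  y -1.646 z 1.469
0.317  y -1.686 z 1.582
0.267  y -1.721 z 1.698
0.217  y -1.750 z 1.815
0.167  y -1.773 z 1.933
0.117  y -1.790 z 2.052
0.067  y -1.801 z 2.172
0.017  y -1.806 z 2.293
```

```bash
W="python3 -m handwheel"; exec 3>/dev/null
$W '0 -0.058 0.016 0 0 0 1;0 -0.116 0.033 0 0 0 1;0 -0.173 0.052 0 0 0 1;0 -0.23 0.072 0 0 0 1;0 -0.286 0.094 0 0 0 1;0 -0.342 0.117 0 0 0 1;0 -0.397 0.142 0 0 0 1;0 -0.452 0.167 0 0 0 1;0 -0.452 0.167 0 0 0 1' >&3; python3 chk.py 100
$W '0 -0.053 0.027 0 0 0 1;0 -0.107 0.055 0 0 0 1;0 -0.159 0.085 0 0 0 1;0 -0.211 0.116 0 0 0 1;0 -0.262 0.149 0 0 0 1;0 -0.312 0.182 0 0 0 1;0 -0.36 0.217 0 0 0 1;0 -0.409 0.253 0 0 0 1;0 -0.456 0.29 0 0 0 1;0 -0.503 0.329 0 0 0 1;0 -0.503 0.329 0 0 0 1' >&3; python3 chk.py 100
```

```text
th 1.114 r 0.2408 Ft 0.1 Fr 5.6
th 0.855 r 0.2398 Ft -1.4 Fr 5.2
```

```bash
W="python3 -m handwheel"; exec 3>/dev/null
$W '0 -0.045 0.04 0 0 0 1;0 -0.09 0.08 0 0 0 1;0 -0.133 0.122 0 0 0 1;0 -0.176 0.164 0 0 0 1;0 -0.217 0.208 0 0 0 1;0 -0.257 0.253 0 0 0 1;0 -0.296 0.299 0 0 0 1;0 -0.334 0.346 0 0 0 1;0 -0.371 0.394 0 0 0 1;0 -0.407 0.443 0 0 0 1;0 -0.474 0.543 0 0 0 1;0 -0.536 0.646 0 0 0 1;0 -0.593 0.752 0 0 0 1;0 -0.593 0.752 0 0 0 1' >&3; python3 chk.py 100
$W '0 -0.026 0.054 0 0 0 1;0 -0.052 0.109 0 0 0 1;0 -0.075 0.165 0 0 0 1;0 -0.098 0.221 0 0 0 1;0 -0.118 0.277 0 0 0 1;0 -0.138 0.334 0 0 0 1;0 -0.156 0.392 0 0 0 1;0 -0.173 0.45 0 0 0 1;0 -0.188 0.508 0 0 0 1;0 -0.202 0.567 0 0 0 1;0 -0.225 0.685 0 0 0 1;0 -0.242 0.804 0 0 0 1;0 -0.242 0.804 0 0 0 1'; python3 chk.py 100
```

```text
th 0.445 r 0.2400 Ft -2.8 Fr -5.9
time_s: 35.4
tcp_pos: [0.4632, -0.1375, 0.1149]
tcp_rot: [0.722, 0.692, 0.002, 0.002]
wrist_force: [14.1, -6.1, -4.7]
width: 0.0081
th 0.100 r 0.2393 Ft -3.3 Fr -14.7
```

```bash
W="python3 -m handwheel"; exec 3>/dev/null
$W '0 0.012 0.04 0 0 0 1;0 0.012 0.08 0 0 0 1;0 0.012 0.12 0 0 0 1;0 0.012 0.12 0 0 0 1' >&3; python3 chk.py 100
$W '0 0 0.02 0 0 0 1;0 0 0.02 0 0 0 1' >&3; python3 chk.py 100
$W '0 0 0.015 0 0 0 1;0 0 0.015 0 0 0 1' >&3; python3 chk.py 100
$W '0 0 0.015 0 0 0 1;0 0 0.015 0 0 0 1'; python3 chk.py 100
```

```text
th 0.052 r 0.2390 Ft -2.7 Fr -2.3
th 0.045 r 0.2389 Ft -3.2 Fr -2.1
th 0.040 r 0.2389 Ft -2.7 Fr -1.8
time_s: 36.23
tcp_pos: [0.4625, -0.1373, 0.099]
tcp_rot: [0.722, 0.692, 0.0, -0.0]
wrist_force: [0.5, -5.2, -0.9]
width: 0.0085
th 0.034 r 0.2389 Ft -0.8 Fr -0.8
```

```bash
W="python3 -m handwheel"; exec 3>/dev/null
$W '0 0 0.01 0 0 0 1;0 0 0.01 0 0 0 1' >&3; python3 chk.py 100
$W '0 0 0.008 0 0 0 1;0 0 0.008 0 0 0 1' >&3; python3 chk.py 100
$W '0 0 0 0 0 0 0.7;0 0 0 0 0 0 0.3;0 0 0 0 0 0 0.3;0 0 0 0 0 0 0.3' >&3
$W '0 0 -0.3 0 0 0 0.3;0 0 -0.6 0 0 0 0.3;0 0 -0.95 0 0 0 0.3;0 0 -0.95 0 0 0 0.3' >&3
$W '0 -0.3 0 0 0 0 0.3;0 -0.6 -0.3 0 0 0 0.3;0 -0.6 -0.5 0 0 0 0.3;0 -0.6 -0.5 0 0 0 0.3'
python3 - <<'E'
from h import *
c=np.array([.6011,-.1435]);ex=np.array([np.cos(-.0428),np.sin(-.0428)]);ey=np.array([-ex[1],ex[0]])
for n in('side','top','wrist'):
    d=grab(n,n+'10');P=cloud(d); C=d['color'].astype(int); q0=P[...,:2]-c; X=q0@ex;Y=q0@ey;Z=P[...,2]; ok=d['depth']>0
    m=ok&(C[...,2]>C[...,0]+30)&(Z>.105)&(Z<.2)&(abs(Y)<.13)&(abs(X)<.095)
    if m.sum()>100: a=np.polyfit(X[m],Z[m],1); print(n,m.sum(),'lid angle',-np.arctan(a[0]),'z',np.polyval(a,0))
E
```

```text
th 0.033 r 0.2389 Ft 6.6 Fr 3.2
th 0.033 r 0.2388 Ft 13.5 Fr 5.8
time_s: 37.57
tcp_pos: [0.403, -0.1353, 0.2467]
tcp_rot: [0.722, 0.691, 0.001, 0.003]
wrist_force: [0.6, 0.3, -0.1]
width: 0.03
side 3735 lid angle -0.001725622023934497 z 0.11928400935279625
top 7107 lid angle 0.0020163685737720175 z 0.11892857313203159
wrist 61516 lid angle -0.009882510198278894 z 0.12024968047776372
```

View pics/side10.png

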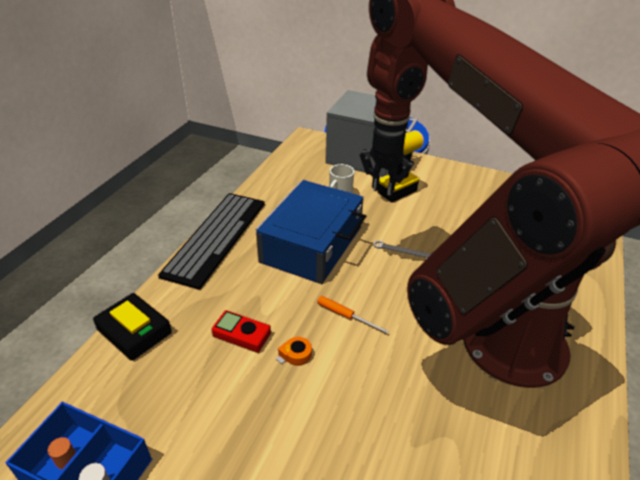

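The picture shows the lid flat and shut at px (312, 222), and the robot is clear. The other bench items look to be where they were. Handing in.

```bash
python3 -c "
from cell import bot
print(bot.finish_job())"
```

```text
the job is handed in; nothing more can be done
None
```

The battery pack is in the chest's large bay, the lid is shut, and I handed the job in at about 38 s of the 72 s allowed. The hand-in reports no verdict.

**What I did**
- I raised the lid by its handle to about 1.49 rad, where it stopped dead with about 6 N against it. I then let go, and the stay held.
- I set the pack gently on the mat, stopping at about 5 N of contact.
- I pushed the red pad with at most about 5 N until the stay broke, with the lid still up at about 1.3 rad.
- I re-gripped the handle and lowered the lid in hand until it was shut, at about 0.6 rad/s and slower near the end. The final press was about 14 N, with the stay already folded.

**Last checks**
- **Lid:** the side and top cameras gave an angle of about 0 (-0.002 and +0.002 rad). The wrist camera gave -0.010 rad.
- **Pack:** before shutting, its top was at z = 0.0875, which matches standing upright on the mat. The lid now hides it, so I could not check again.
- **Other items:** they looked unmoved in the last side view, judged by eye only.
- **Robot:** clear of everything, with near-zero force at the wrist.

**Off plan or not confirmed**
- My first tool tilt for pushing the pad ran into a joint limit in free air, so I used a smaller tilt.
- The top camera's lid-angle fit with the lid up read about 1.19 rad, while the other two gave about 1.30. I used the latter, and the handle was where they put it.
- I did not measure bracket slip directly. The link geometry before and after the push agreed to about a millimetre.

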